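# Reset the tripped dust-extractor breaker

## Robot

A 6-joint arm with a two-finger parallel gripper is mounted at the origin on the work surface. World frame = base frame: x ahead of the robot, y to its left, z up, the work surface at z = 0. Lengths are in m, angles in rad, forces in N, time in s.
With the tool pointing down it reaches from about 0.375 to 0.825 m from the base axis. Payload 5.5 kg.
Tool frame: the origin (TCP) lies at the very end of the fingers, on their centre line; the grasp point (between the pads) lies tcp_to_grasp behind it (tcp_to_grasp is the distance from the TCP to the grasp point, in m); z points along the fingers, y is the line along which they close (so a half turn about z gives the same grasp; the last joint's range is limited). The gripper opens to 85 mm and grips with 20 to 120 N. Pads are 22 mm wide; open, the fingers measure 114 mm over their backs; the gripper's body (76 mm by 85 mm) begins 54 mm behind the grasp point. The pads swing forward as they close: fully open they stand 13 mm farther back than shut.
Start: joints at [0, 0.314, -0.047, 1.21, 0, 1.571], TCP at [0.6, -0, 0.231] pointing down, gripper open.
Joint ranges: [-2.67, 2.67], [-0.69, 1.73], [-1.03, 1.25], [-2.08, 2.16], [-1.42, 1.45], [-3.14, 3.14]. Speed limits (rad/s): [2.39, 2.39, 3.01, 3.14, 3.14, 3.14].

## Interface

Orientations are given as [roll, pitch, yaw] about the fixed x, y, z axes, in that order (R = Rz(yaw) Ry(pitch) Rx(roll)).
In Python, from station import get_state, grab_frame, camera_model, finish_job, search_frame, outline_of, spot_point, tcp_to_grasp gives the robot as it stands. The module is installed in compiled form; this text tells all that it offers.
- The arm moves only by the tool arm_command, never from a script. Its argument "deltas" is text: rows parted by semicolons, each of 7 numbers parted by spaces: the shift along the world's x, y, z each as a share of 4 cm, from -1 to 1, then the turn, a rotation vector about the world's x, y, z each as a share of 0.08 rad, from -1 to 1, then the closure in counts, from 0 (fully open) to 255 (shut). A call has 1 to 5 rows; each row shifts and turns the commanded pose from where the row before left it; what a row does not reach is not made up. A row lasts 1/12 s, in which the tool goes at most 41.7 mm and 7.16 degrees, less where a joint would pass 70% of its speed; a pose out of reach is approached as far as the arm can. A call with a number of a shift or a turn outside -1 to 1 is refused whole. A call with a gripper value outside its range is refused whole. The fingers move at their own pace and stop on an object; "grip_force" is the grip in N (left out, the last holds). Time passes only in rows, so rows that do not move let the fingers close. It gives the time, the measured TCP pose, the force, the opening and the grip force at its end, in the units of the state.
- get_state(): the state, without advancing time (a new reading comes with each control period).
- grab_frame(name): name is "scene" or "side" or "wrist"; returns the picture (420x560x3 uint8, red, green, blue); there is no depth.
- camera_model(name): a dict with "fx", "fy", "cx", "cy" (pixels), "rvec" (rotation vector, rad) and "tvec" (3), from world to camera coordinates, as OpenCV has them. Camera axes: x right, y down, z forward; pixel columns grow to the right and rows downward; lengths in m; the calibration is good to about 2 mm. A picture is of the moment at which its call begins: read the wrist's pose just before it. camera_model takes no time and is no camera call; for the wrist camera it gives the pose at the moment of the call.
- finish_job(): hands the job in; it is judged then, once.
Trained networks look in the newest picture that a camera, given by its name, has taken for a name from the list of things; names that differ only in an ending like _2 or _b are one class to them, and where a whole thing is asked for, a point or a joint stands for the part that bears it (a point fixed in the world has none). Each returns a list of dicts, best first, with "conf" (0 to 1); they miss things now and then, are a little off and sometimes report something else, mostly with a low value. They report only what shows in the picture. A call takes as long as a camera call.
- search_frame(camera, target): "rect" ([centre column, centre row, width, height] in pixels, round what is visible of it).
- outline_of(camera, target): "pixels" (420x560 bool, what is visible of it) and "rect" ([centre column, centre row, width, height] in pixels, round what is visible of it).
- spot_point(camera, target): "centre" ([column, row] in pixels: a listed point, or the origin of a listed thing).
The state is a dict: "t": time; "joints": joint angles; "qvel": joint speeds; "joint_torque": joint torques, N m; "tcp_pos": TCP position; "orientation": TCP orientation; "ft_force": force on the tool from outside, world axes, zero at the start; "wrist_torque": the same for the moment, N m; "opening": finger opening in m; "grasp_force": force on a finger pad.
Only numpy, scipy, OpenCV 4.12 (cv2) and the standard library are available. Lean on these libraries where they do the work, as an engineer would, in place of code of your own. Each camera call takes 0.05 s, during which the arm holds its last target. There are 200 camera calls.

## Task

The dust extractor's breaker on the panel has tripped: its lever stands nearly upright, between off and on, while the other two are fully on and fully off. Reset it by pushing its lever firmly all the way to off (the red end, on the robot's side) until the mechanism inside is fully cocked and comes up against its springy stop, then throw it fully on (the green end, away from the robot) and let go. Never push on that lever with more than 20 N, and leave the other two levers and the loose things on the bench where they are.

Things in the scene. Friction and masses are not known exactly. Their poses are not given: they have to be found in the camera images.
- panel: grey plate 170 x 290 x 12 mm fixed on the bench, carrying three black breakers side by side 90 mm apart in its y; origin at the centre of its underside; its x axis points from off to on (away from the robot)
- ext_breaker: the tripped breaker: fixed black housing 110 (x) x 74 (y) x 65 mm high, origin at the centre of its underside, 12 mm above the bench; in any of the three places. Red stripe at the -x (off) end of its top, green at the +x (on) end
- ext_pivot (a point): fixed point on the lever's axis, 55 mm above the origin of ext_breaker and in the middle of it (10 mm below the housing's top); axes as ext_breaker: x towards on, z up, the lever swings about y
- ext_knob (a point): centre of the tripped lever's knob: red round bar, radius 10 mm, 36 mm long along y, 90 mm from the pivot on a stem of radius 5 mm. Pushed towards off it meets the latch on the way: about 5 to 9 N while cocking it (up to 13 N for a moment as it starts to give), then about 5 N more per mm once fully cocked, at a lever angle between -0.15 and -0.6, different every time
- ext_lever (a joint): angle of the tripped lever, rad: 0 upright, plus = leaning to +x (on), minus = to -x (off). Starts between 0.14 and 0.26, stays where it is left, moves freely with about 2 N at the knob. On is a springy stop (about 5 N/mm at the knob) at 0.55, but until it is reset a block inside stops the lever at about 0.36
- ext_latch (a joint): reset latch, seen as the small orange pointer on a white dial on the housing's top, 21 mm to the -y side of the slot: 0 = tripped, pointer along x (at the start); 0.8 rad = fully cocked at its springy stop, pointer turned clockwise seen from above, as on the other breakers. Counts as fully cocked above 0.70; the block is gone then. Stays where it is left
- lathe_lever (a joint): lever of the lathe's breaker, same make and size; stands fully on (0.55) and must stay
- lathe_knob (a point): centre of the knob of the lathe's breaker lever
- sander_lever (a joint): lever of the sander's breaker, same make and size; stands off (-0.42) and must stay
- sander_knob (a point): centre of the knob of the sander's breaker lever
- handle_blank: loose turned wooden handle, 160 mm long, 36 mm thick, lying beside the panel on the robot's side; origin under its middle
- sanding_block: loose cork block 110 x 60 x 30 mm beside the panel on the robot's side; origin under its centre
- gouge: loose turning tool 260 mm long, lying to the left
- wax_jar: loose jar, 70 mm wide, 70 mm high, to the right
- mug: loose blue mug, 80 mm wide, 90 mm high, to the right
- glue: loose white glue bottle, 60 mm wide, 170 mm high, to the left
- offcut: loose wooden offcut 130 x 45 x 45 mm, lying beyond the panel; origin under its centre

How it is judged:
By the outcome, as a careful person would: the job done as asked, in the order asked, and still so for the second after the job is handed in, with the robot touching nothing.
It also fails if it takes over 66 s, if anything falls off the work surface, if the arm or the gripper's body presses on something with over 40 N, if the wrist force passes 120 N, or if a joint passes its speed limit or range.

## Working session

There is one attempt and no reset: what is moved stays moved. The work goes in short steps, Python scripts to look and compute and a tool call to move; the robot and the scene stay as the last step left them, time stands still between calls to the robot, and variables do not carry over. Pictures are saved under pics/ and viewed, at most 10 in all, crops included, and the job is handed in when it is done.

Besides the shell and the picture viewer there is one more tool, called after "Request:" by a JSON object that holds its "method" and its "body". arm_command: Moves the arm, as the interface text tells. Shift numbers are shares of 4 cm and turn numbers shares of 0.08 rad, none past 1 either way. Its arguments: {"type":"object","properties":{"deltas":{"type":"string"},"grip_force":{"type":"number"}},"required":["deltas"]}

```bash
mkdir -p pics; cat > h.py <<'E'
import numpy as np, cv2
from station import *
def P(cam):
    m=camera_model(cam); R=cv2.Rodrigues(np.array(m["rvec"],float))[0]; t=np.array(m["tvec"],float).ravel()
    K=np.array([[m["fx"],0,m["cx"]],[0,m["fy"],m["cy"]],[0,0,1.]]); return K@np.c_[R,t]
def tri(obs): # list of (P,px)
    A=np.vstack([np.array([u*p[2]-p[0],v*p[2]-p[1]]) for p,(u,v) in obs]); X=np.linalg.svd(A)[2][-1]; X=X[:3]/X[3]
    return X,[np.round((p@np.r_[X,1])[:2]/(p@np.r_[X,1])[2]-np.array(c),1).tolist() for p,c in obs]
def save(cam,n):
    im=grab_frame(cam); cv2.imwrite(f"pics/{n}.png",im[:,:,::-1]); return im
E
python3 - <<'E'
from h import *
print({k:np.round(v,3) for k,v in get_state().items()}, tcp_to_grasp)
ims=[save(c,"a_"+c) for c in("scene","side","wrist")]
cv2.imwrite("pics/a.png",cv2.resize(np.vstack([np.hstack(ims[:2]),np.hstack([ims[2],ims[2]*0])]),(800,600))[:,:,::-1])
cams=("scene","side","wrist"); Ps={c:P(c) for c in cams}
for n in ("ext_knob","ext_pivot","ext_breaker","panel","lathe_knob","sander_knob","offcut","handle_blank","sanding_block"):
    o=[]
    for c in cams:
        r=spot_point(c,n)
        for q in r[:2]: print(n,c,np.round(q["centre"],1),round(q["conf"],2))
        if r and r[0]["conf"]>.4:o.append((Ps[c],r[0]["centre"]))
    if len(o)>1: X,e=tri(o);print("  ->",np.round(X,4),e)
E
```

```text
{'t': np.float64(0.0), 'joints': array([ 0.   ,  0.314, -0.048,  1.21 , -0.   ,  1.571]), 'qvel': array([-0.   , -0.001,  0.   , -0.001, -0.001, -0.001]), 'joint_torque': array([ 2.0000e-03, -5.3959e+01,  3.3975e+01,  1.9000e-02,  0.0000e+00,
        0.0000e+00]), 'tcp_pos': array([ 0.599, -0.   ,  0.23 ]), 'orientation': array([-3.14 ,  0.   ,  1.571]), 'ft_force': array([-0.136,  0.401, -0.26 ]), 'wrist_torque': array([ 0.032, -0.054, -0.026]), 'grasp_force': np.float64(0.0), 'opening': np.float64(0.085)} 0.0187
ext_knob side [269.9 208.5] 0.53
ext_knob wrist [227.9 152.5] 0.83
ext_knob wrist [236.2 139.5] 0.49
  -> [0.5683 0.0448 0.1589] [[-0.0, 0.0], [-0.1, 0.1]]
ext_pivot scene [282.7 209. ] 0.87
ext_pivot side [274.4 242.3] 0.61
ext_pivot side [366.6 199.2] 0.57
ext_pivot wrist [227.8 145.9] 0.96
  -> [0.5595 0.0337 0.0656] [[0.6, -0.9], [1.7, 1.3], [5.4, 5.4]]
ext_breaker scene [283.9 216.6] 0.77
ext_breaker side [278.8 267.5] 0.68
ext_breaker wrist [235.7 135.8] 0.96
  -> [0.5532 0.0442 0.0091] [[-0.9, 0.2], [-2.1, -0.3], [-2.0, -1.3]]
lathe_knob scene [304.6 170.6] 0.55
lathe_knob side [250.  237.6] 0.73
  -> [0.5686 0.1365 0.1396] [[-0.6, -0.0], [-1.4, -0.0]]
sander_knob scene [267.2 211.1] 0.47
sander_knob side [296.1 192.8] 0.64
sander_knob wrist [217.4 284.5] 0.58
  -> [ 0.5573 -0.0586  0.1487] [[-1.2, -0.6], [-1.8, 1.1], [3.5, 3.7]]
offcut scene [337.4 259.4] 0.84
offcut wrist [417.2 185.6] 0.82
  -> [ 0.7629 -0.0088  0.0038] [[-1.2, 0.2], [5.1, -3.1]]
handle_blank scene [241.5 198.2] 0.58
handle_blank side [347.6 290.5] 0.58
handle_blank wrist [ 91.1 139. ] 0.8
handle_blank wrist [235.4 138.2] 0.73
  -> [ 3.934e-01  4.320e-02 -1.000e-04] [[-1.8, 0.4], [-3.8, -0.4], [-2.7, -4.5]]
sanding_block scene [285.9 216.9] 0.67
sanding_block side [341.4 251.8] 0.72
sanding_block wrist [152.3 261.8] 0.67
  -> [ 0.5104 -0.0161  0.063 ] [[-25.5, -3.8], [-36.5, -13.0], [32.1, -59.0]]
```

View pics/a.png

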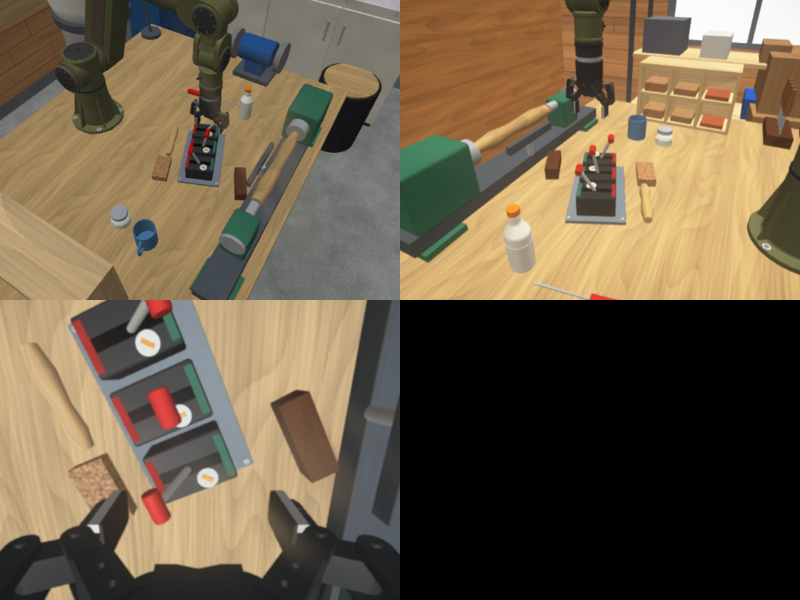

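The picture shows the tripped breaker in the middle place: its knob is at about (228,150) in the wrist picture. The lathe's (on) is at the top and the sander's knob (off) is at about (217,285). The panel is yawed by roughly +20°. Next I fit one model to all of the reports.

```bash
cat >> h.py <<'E'
from scipy.optimize import least_squares
def fit(obs):
    # p: x,y (ext breaker), yaw, lever ; obs: name,P,px
    def loc(n,a): 
        L=lambda a,y:[.09*np.sin(a),y,.055+.09*np.cos(a)]
        return {"ext_breaker":[0,0,0],"ext_pivot":[0,0,.055],"ext_knob":L(a,0),"lathe_knob":L(.55,.09),"sander_knob":L(-.42,-.09),"panel":[0,0,-.012]}[n]
    def f(p):
        c,s=np.cos(p[2]),np.sin(p[2]); r=[]
        for n,M,q in obs:
            l=loc(n,p[3]); X=M@[p[0]+c*l[0]-s*l[1],p[1]+s*l[0]+c*l[1],.012+l[2],1]; r+=list(X[:2]/X[2]-q)
        return np.array(r)
    s=least_squares(f,[.555,.044,.35,.2],loss="soft_l1",f_scale=2); return s.x,f(s.x).reshape(-1,2)
E
python3 - <<'E'
from h import *
obs=[]
for c in("scene","side","wrist"):
    grab_frame(c);M=P(c)
    for n in("ext_breaker","ext_pivot","ext_knob","lathe_knob","sander_knob","panel"):
        for q in spot_point(c,n)[:1]:
            if q["conf"]>.4: obs.append((n,M,np.array(q["centre"])))
x,r=fit(obs);print(np.round(x,4))
for o,e in zip(obs,r):print(o[0],np.round(o[2]),np.round(e,1))
a=x[3];c,s=np.cos(x[2]),np.sin(x[2]);d=.09*np.sin(a);print("knob",x[0]+c*d,x[1]+s*d,.067+.09*np.cos(a))
E
```

```text
[0.5546 0.0397 0.3994 0.1578]
ext_breaker [282. 217.] [0.8 0.3]
ext_pivot [286. 204.] [-3.1  1.6]
ext_knob [291. 183.] [-2.3  3.6]
lathe_knob [303. 172.] [ 0.4 -4.4]
sander_knob [263. 209.] [2.8 0.7]
ext_breaker [277. 266.] [-0.1 -0.6]
ext_pivot [274. 244.] [2.5 1.4]
ext_knob [270. 211.] [-0.4 -0.7]
lathe_knob [251. 238.] [-1.4 -0.4]
sander_knob [296. 196.] [-1.  -2.5]
ext_breaker [234. 138.] [0.4 0.6]
ext_pivot [227. 144.] [-0.1  0.6]
ext_knob [227. 152.] [-0.2 -0.9]
sander_knob [219. 287.] [-0.6 -0.5]
knob 0.5676634941287362 0.045224895800290266 0.15588158032278104
```

Request:
{"method": "arm_command", "body": {"deltas": "-0.16 0.23 0 0 0 1 110; -0.16 0.23 0 0 0 1 110; -0.16 0.23 0 0 0 1 110; -0.16 0.23 0 0 0 1 110; -0.16 0.23 0 0 0 1 110"}}

```text
t: 2.97
tcp_pos: [0.5677, 0.0464, 0.2313]
orientation: [3.142, -0.0, 1.975]
ft_force: [-0.1, -0.3, -0.6]
opening: 0.0486
grasp_force: 0.0
```

Request:
{"method": "arm_command", "body": {"deltas": "0 0 0 0 0 0 110; 0 0 0 0 0 0 110; 0 0 0 0 0 0 110; 0 0 0 0 0 0 110"}}

```text
t: 3.3
tcp_pos: [0.5684, 0.0455, 0.2313]
orientation: [3.141, 0.0, 1.969]
ft_force: [0.7, -0.6, -0.7]
opening: 0.0486
grasp_force: 0.0
```

```bash
python3 - <<'E'
from h import *
obs=[]
im=save("wrist","b")
for c in("scene","side","wrist"):
    if c!="wrist":grab_frame(c)
    M=P(c)
    for n in("ext_breaker","ext_pivot","ext_knob","lathe_knob","sander_knob","panel"):
        for q in spot_point(c,n)[:1]:
            if q["conf"]>.4: obs.append((n,M,np.array(q["centre"])))
x,r=fit(obs);print(np.round(x,4))
for o,e in zip(obs,r):print(o[0],np.round(o[2]),np.round(e,1))
a=x[3];c,s=np.cos(x[2]),np.sin(x[2]);d=.09*np.sin(a);print("knob",x[0]+c*d,x[1]+s*d,.067+.09*np.cos(a))
E
```

```text
[0.5537 0.0403 0.4071 0.1801]
ext_pivot [282. 207.] [ 1.1 -1.2]
ext_knob [291. 186.] [-2.2 -0. ]
lathe_knob [204. 338.] [  98.7 -170.6]
sander_knob [265. 211.] [ 0.8 -1.5]
ext_breaker [277. 268.] [ 0.6 -2.6]
ext_pivot [274. 247.] [ 2.8 -2.2]
ext_knob [268. 212.] [ 1.3 -2.1]
lathe_knob [249. 236.] [1.7 2.4]
ext_breaker [263. 172.] [-0.1  4. ]
ext_pivot [262. 189.] [-0.7 -1.4]
ext_knob [278. 222.] [ 0.7 -4.6]
lathe_knob [325.  77.] [1.  0.5]
sander_knob [211. 321.] [0.  2.7]
knob 0.5685156242909404 0.04667848822917912 0.1555438690056885
```

View pics/b.png

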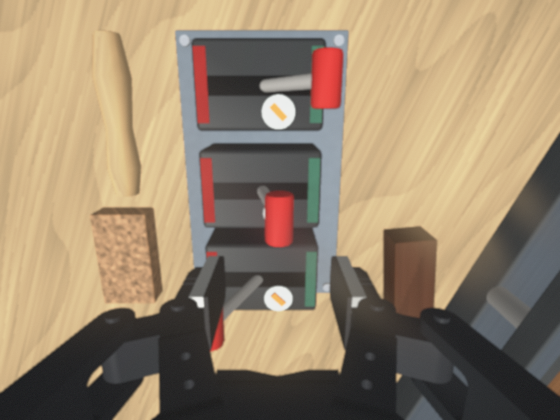

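The wrist view is aligned with the panel. The knob, at (278,222), lies midway between the fingers, so I lower them over it.

Request:
{"method": "arm_command", "body": {"deltas": "0 0 -0.5 0 0 0 110; 0 0 -0.5 0 0 0 110; 0 0 -0.5 0 0 0 110; 0 0 -0.5 0 0 0 110; 0 0 -0.5 0 0 0 110"}}

```text
t: 4.77
tcp_pos: [0.568, 0.046, 0.1305]
orientation: [3.141, 0.0, 1.971]
ft_force: [-0.6, 0.1, 0.9]
opening: 0.0483
grasp_force: 0.0
```

Request:
{"method": "arm_command", "body": {"deltas": "0 0 0 0 0 0 110; 0 0 0 0 0 0 110; 0 0 0 0 0 0 110"}}

```text
t: 5.02
tcp_pos: [0.5686, 0.0461, 0.1324]
orientation: [3.141, 0.0, 1.971]
ft_force: [0.4, -0.4, 0.6]
opening: 0.0484
grasp_force: 0.0
```

Request:
{"method": "arm_command", "body": {"deltas": "-0.092 -0.039 0 0 0 0 110; -0.092 -0.039 0 0 0 0 110; -0.092 -0.039 0 0 0 0 110; -0.092 -0.039 0 0 0 0 110; 0 0 0 0 0 0 110"}}

```text
t: 5.43
tcp_pos: [0.5531, 0.0395, 0.132]
orientation: [3.14, 0.0, 1.971]
ft_force: [-0.3, 0.0, -0.7]
opening: 0.0486
grasp_force: 0.0
```

Request:
{"method": "arm_command", "body": {"deltas": "-0.046 -0.02 0 0 0 0 110; -0.046 -0.02 0 0 0 0 110; -0.046 -0.02 0 0 0 0 110; 0 0 0 0 0 0 110"}}

```text
t: 5.77
tcp_pos: [0.5476, 0.0372, 0.1314]
orientation: [-3.142, 0.0, 1.971]
ft_force: [0.1, 1.4, 1.0]
opening: 0.0485
grasp_force: 0.5
```

Request:
{"method": "arm_command", "body": {"deltas": "-0.046 -0.02 0 0 0 0 110; -0.046 -0.02 0 0 0 0 110; 0 0 0 0 0 0 110"}}

```text
t: 6.02
tcp_pos: [0.5436, 0.0356, 0.1312]
orientation: [-3.141, 0.0, 1.971]
ft_force: [0.4, 0.2, 0.1]
opening: 0.0485
grasp_force: 0.3
```

Request:
{"method": "arm_command", "body": {"deltas": "-0.046 -0.02 0 0 0 0 110; -0.046 -0.02 0 0 0 0 110; 0 0 0 0 0 0 110"}}

```text
t: 6.27
tcp_pos: [0.5399, 0.034, 0.1312]
orientation: [-3.141, -0.0, 1.971]
ft_force: [1.1, -0.0, 0.8]
opening: 0.0482
grasp_force: 0.2
```

Request:
{"method": "arm_command", "body": {"deltas": "-0.046 -0.02 0 0 0 0 110; 0 0 0 0 0 0 110"}}

```text
t: 6.43
tcp_pos: [0.5382, 0.0333, 0.1313]
orientation: [-3.141, -0.0, 1.971]
ft_force: [-0.1, 0.5, 1.0]
opening: 0.049
grasp_force: 0.3
```

Request:
{"method": "arm_command", "body": {"deltas": "-0.046 -0.02 0 0 0 0 110; 0 0 0 0 0 0 110"}}

```text
t: 6.6
tcp_pos: [0.5369, 0.0327, 0.1314]
orientation: [3.141, -0.0, 1.971]
ft_force: [2.4, 0.7, 0.3]
opening: 0.0487
grasp_force: 1.3
```

Request:
{"method": "arm_command", "body": {"deltas": "-0.046 -0.02 0 0 0 0 110; 0 0 0 0 0 0 110"}}

```text
t: 6.77
tcp_pos: [0.5356, 0.0321, 0.1314]
orientation: [3.14, -0.0, 1.971]
ft_force: [3.8, 2.6, -1.0]
opening: 0.0482
grasp_force: 2.5
```

Request:
{"method": "arm_command", "body": {"deltas": "-0.046 -0.02 0 0 0 0 110; 0 0 0 0 0 0 110"}}

```text
t: 6.93
tcp_pos: [0.5343, 0.0316, 0.1315]
orientation: [3.139, -0.0, 1.971]
ft_force: [5.2, 2.9, -1.9]
opening: 0.0486
grasp_force: 3.5
```

Request:
{"method": "arm_command", "body": {"deltas": "-0.046 -0.02 0 0 0 0 110; 0 0 0 0 0 0 110"}}

```text
t: 7.1
tcp_pos: [0.5325, 0.0308, 0.1315]
orientation: [3.139, -0.0, 1.971]
ft_force: [6.4, 3.9, -3.1]
opening: 0.0487
grasp_force: 3.5
```

Request:
{"method": "arm_command", "body": {"deltas": "-0.046 -0.02 0 0 0 0 110; 0 0 0 0 0 0 110"}}

```text
t: 7.27
tcp_pos: [0.5305, 0.03, 0.1315]
orientation: [3.139, -0.0, 1.971]
ft_force: [5.4, 2.8, -2.1]
opening: 0.0487
grasp_force: 3.0
```

Request:
{"method": "arm_command", "body": {"deltas": "-0.046 -0.02 0 0 0 0 110; 0 0 0 0 0 0 110"}}

```text
t: 7.43
tcp_pos: [0.5285, 0.0292, 0.1315]
orientation: [3.139, -0.0, 1.971]
ft_force: [5.8, 2.5, -1.9]
opening: 0.0485
grasp_force: 3.3
```

Request:
{"method": "arm_command", "body": {"deltas": "-0.046 -0.02 -0.02 0 0 0 110; 0 0 0 0 0 0 110"}}

```text
t: 7.6
tcp_pos: [0.5273, 0.0285, 0.1313]
orientation: [3.138, -0.0, 1.971]
ft_force: [4.5, 5.1, 0.6]
opening: 0.0485
grasp_force: 2.9
```

Request:
{"method": "arm_command", "body": {"deltas": "-0.046 -0.02 -0.02 0 0 0 110; 0 0 0 0 0 0 110"}}

```text
t: 7.77
tcp_pos: [0.5258, 0.0278, 0.1308]
orientation: [3.137, -0.0, 1.971]
ft_force: [5.2, 4.0, 2.6]
opening: 0.0482
grasp_force: 3.3
```

Request:
{"method": "arm_command", "body": {"deltas": "-0.046 -0.02 -0.02 0 0 0 110; 0 0 0 0 0 0 110"}}

```text
t: 7.93
tcp_pos: [0.5242, 0.0269, 0.1303]
orientation: [3.137, 0.0, 1.971]
ft_force: [5.1, 2.9, 4.2]
opening: 0.0483
grasp_force: 2.9
```

Request:
{"method": "arm_command", "body": {"deltas": "-0.046 -0.02 -0.02 0 0 0 110; 0 0 0 0 0 0 110"}}

```text
t: 8.1
tcp_pos: [0.5227, 0.0261, 0.1296]
orientation: [3.136, 0.001, 1.971]
ft_force: [5.4, 4.0, 4.3]
opening: 0.049
grasp_force: 3.1
```

Request:
{"method": "arm_command", "body": {"deltas": "-0.046 -0.02 0 0 0 0 110; 0 0 0 0 0 0 110"}}

```text
t: 8.27
tcp_pos: [0.521, 0.0254, 0.1294]
orientation: [3.136, 0.0, 1.971]
ft_force: [6.4, 3.0, 2.7]
opening: 0.0486
grasp_force: 3.6
```

Request:
{"method": "arm_command", "body": {"deltas": "-0.046 -0.02 0 0 0 0 110; 0 0 0 0 0 0 110"}}

```text
t: 8.43
tcp_pos: [0.519, 0.0246, 0.1292]
orientation: [3.136, 0.0, 1.971]
ft_force: [6.6, 4.0, 0.6]
opening: 0.0487
grasp_force: 3.9
```

Request:
{"method": "arm_command", "body": {"deltas": "-0.046 -0.02 0 0 0 0 110; 0 0 0 0 0 0 110"}}

```text
t: 8.6
tcp_pos: [0.5177, 0.024, 0.1291]
orientation: [3.135, 0.0, 1.971]
ft_force: [9.3, 4.4, -3.0]
opening: 0.0484
grasp_force: 4.5
```

```bash
python3 -c "
from h import *
im=save('wrist','c')"
```

```text
(no output)
```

View pics/c.png

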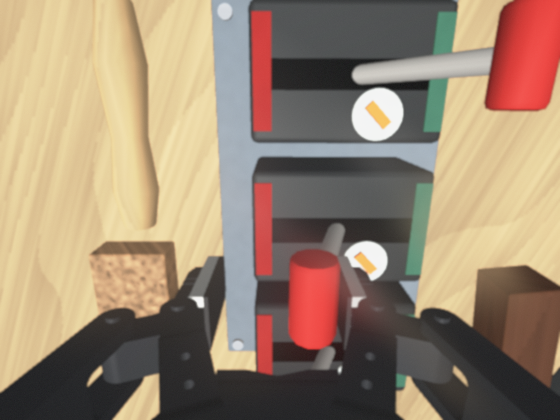

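The pointer at (366,263) has turned about as far as the lathe's at (378,115), and the force is starting to climb. I push on in smaller steps.

Request:
{"method": "arm_command", "body": {"deltas": "-0.023 -0.01 0 0 0 0 110; 0 0 0 0 0 0 110"}}

```text
t: 8.82
tcp_pos: [0.5173, 0.0238, 0.1291]
orientation: [3.134, -0.0, 1.971]
ft_force: [11.2, 5.3, -4.9]
opening: 0.0483
grasp_force: 5.2
```

Request:
{"method": "arm_command", "body": {"deltas": "-0.023 -0.01 0 0 0 0 110; 0 0 0 0 0 0 110"}}

```text
t: 8.98
tcp_pos: [0.5169, 0.0236, 0.1293]
orientation: [3.133, 0.0, 1.971]
ft_force: [10.7, 5.6, -3.4]
opening: 0.0489
grasp_force: 5.6
```

```bash
python3 - <<'E'
from h import *
im=save('wrist','d')
h=cv2.cvtColor(im,cv2.COLOR_RGB2HSV)
m=cv2.inRange(h,(10,140,180),(22,255,255))
n,l,s,c=cv2.connectedComponentsWithStats(m)
M=P('wrist')
# homography of plane z=.077 -> world angle
H=np.linalg.inv(M[:,[0,1,3]]+np.outer(M[:,2],[0,0,.077])@np.eye(3))
for i in range(1,n):
    if s[i,4]>60:
        ys,xs=np.where(l==i); w=(H@np.c_[xs,ys,xs*0+1].T); w=(w[:2]/w[2]).T
        q=w-w.mean(0);v=np.linalg.svd(q,full_matrices=False)[2][0]
        print(c[i],s[i,4],w.mean(0),(np.arctan2(v[1],v[0])-.403+np.pi/2)%np.pi-np.pi/2)
E
```

```text
[378.72197309 114.15695067] 223 [0.54273833 0.10937434] -0.793112763902703
[365.90510949 261.87591241] 137 [0.57827444 0.02540287] -0.7950234233215433
```

The latch pointer reads 0.795 rad, so it is fully cocked, at 12 N against the stop. Now I throw the lever on.

Request:
{"method": "arm_command", "body": {"deltas": "0.092 0.039 0 0 0 0 110; 0.092 0.039 0 0 0 0 110; 0.092 0.039 0 0 0 0 110; 0.092 0.039 0 0 0 0 110; 0.092 0.039 0 0 0 0 110"}}

```text
t: 9.45
tcp_pos: [0.5306, 0.0299, 0.1276]
orientation: [-3.14, -0.0, 1.971]
ft_force: [-0.3, 0.8, -0.6]
opening: 0.0484
grasp_force: 0.0
```

Request:
{"method": "arm_command", "body": {"deltas": "0.092 0.039 0 0 0 0 110; 0.092 0.039 0 0 0 0 110; 0.092 0.039 0 0 0 0 110; 0.092 0.039 0 0 0 0 110; 0.092 0.039 0 0 0 0 110"}}

```text
t: 9.87
tcp_pos: [0.5495, 0.0377, 0.128]
orientation: [-3.141, 0.0, 1.971]
ft_force: [-1.0, -0.6, 1.6]
opening: 0.0485
grasp_force: 1.1
```

Request:
{"method": "arm_command", "body": {"deltas": "0.092 0.039 0 0 0 0 110; 0.092 0.039 0 0 0 0 110; 0.092 0.039 0 0 0 0 110; 0.046 0.02 0 0 0 0 110; 0 0 0 0 0 0 110"}}

```text
t: 10.28
tcp_pos: [0.5631, 0.0435, 0.1281]
orientation: [3.141, 0.0, 1.971]
ft_force: [-0.1, -0.9, -0.3]
opening: 0.0487
grasp_force: 0.0
```

Request:
{"method": "arm_command", "body": {"deltas": "0.069 0.03 0 0 0 0 110; 0.069 0.03 0 0 0 0 110; 0.069 0.03 0 0 0 0 110; 0.069 0.03 0 0 0 0 110; 0 0 0 0 0 0 110"}}

```text
t: 10.7
tcp_pos: [0.5743, 0.0483, 0.1281]
orientation: [3.141, -0.0, 1.971]
ft_force: [-0.7, 0.2, -0.7]
opening: 0.0486
grasp_force: 0.0
```

Request:
{"method": "arm_command", "body": {"deltas": "0.046 0.02 0 0 0 0 110; 0.046 0.02 0 0 0 0 110; 0 0 0 0 0 0 110"}}

```text
t: 10.95
tcp_pos: [0.5776, 0.0498, 0.1281]
orientation: [3.141, 0.0, 1.971]
ft_force: [-0.7, -0.1, -0.0]
opening: 0.0484
grasp_force: 0.0
```

Request:
{"method": "arm_command", "body": {"deltas": "0.046 0.02 0 0 0 0 110; 0.046 0.02 0 0 0 0 110; 0 0 0 0 0 0 110"}}

```text
t: 11.2
tcp_pos: [0.5811, 0.0513, 0.128]
orientation: [3.142, -0.0, 1.971]
ft_force: [-0.4, 1.1, -0.4]
opening: 0.0484
grasp_force: 0.1
```

Request:
{"method": "arm_command", "body": {"deltas": "0.046 0.02 0 0 0 0 110; 0 0 0 0 0 0 110"}}

```text
t: 11.37
tcp_pos: [0.5829, 0.0521, 0.128]
orientation: [-3.142, -0.0, 1.971]
ft_force: [-1.3, -0.1, -0.0]
opening: 0.0489
grasp_force: 0.3
```

Past the block's 0.36 already. I continue in small steps to the on stop.

Request:
{"method": "arm_command", "body": {"deltas": "0.046 0.02 0 0 0 0 110; 0 0 0 0 0 0 110"}}

```text
t: 11.53
tcp_pos: [0.5846, 0.053, 0.128]
orientation: [-3.141, -0.0, 1.971]
ft_force: [-1.6, -0.3, -1.2]
opening: 0.0483
grasp_force: 0.4
```

Request:
{"method": "arm_command", "body": {"deltas": "0.046 0.02 0 0 0 0 110; 0 0 0 0 0 0 110"}}

```text
t: 11.7
tcp_pos: [0.5864, 0.0537, 0.128]
orientation: [-3.141, -0.0, 1.971]
ft_force: [-1.3, -0.7, -0.9]
opening: 0.0481
grasp_force: 0.6
```

Request:
{"method": "arm_command", "body": {"deltas": "0.03 0.013 0 0 0 0 110; 0 0 0 0 0 0 110"}}

```text
t: 11.87
tcp_pos: [0.5876, 0.0543, 0.1281]
orientation: [-3.141, -0.0, 1.971]
ft_force: [-1.2, -0.1, 0.4]
opening: 0.0486
grasp_force: 0.7
```

Request:
{"method": "arm_command", "body": {"deltas": "0.03 0.013 0 0 0 0 110; 0 0 0 0 0 0 110"}}

```text
t: 12.03
tcp_pos: [0.5889, 0.0548, 0.1281]
orientation: [3.142, -0.0, 1.971]
ft_force: [-1.0, -0.6, -0.9]
opening: 0.0484
grasp_force: 0.7
```

Request:
{"method": "arm_command", "body": {"deltas": "0.03 0.013 0 0 0 0 110; 0 0 0 0 0 0 110"}}

```text
t: 12.2
tcp_pos: [0.5902, 0.0553, 0.1281]
orientation: [3.141, -0.0, 1.971]
ft_force: [-1.0, 0.0, -0.3]
opening: 0.0487
grasp_force: 0.7
```

Request:
{"method": "arm_command", "body": {"deltas": "0.03 0.013 0 0 0 0 110; 0 0 0 0 0 0 110"}}

```text
t: 12.37
tcp_pos: [0.5914, 0.0558, 0.1281]
orientation: [3.141, 0.0, 1.971]
ft_force: [-1.5, -1.1, -0.3]
opening: 0.0486
grasp_force: 0.7
```

```bash
python3 -c "
from h import *
im=save('wrist','e')"
```

```text
(no output)
```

View pics/e.png

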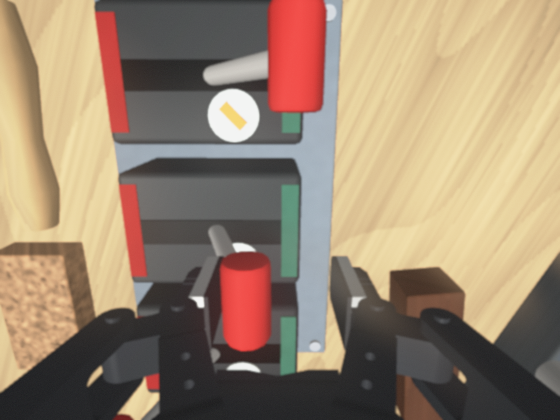

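The knob at (246,300) rests on the rear finger, so it sits about 14 mm behind the gripper's mid-line and is only at about 0.3 rad. It needs some 20 mm more.

Request:
{"method": "arm_command", "body": {"deltas": "0.046 0.02 0 0 0 0 110; 0.046 0.02 0 0 0 0 110; 0 0 0 0 0 0 110"}}

```text
t: 12.67
tcp_pos: [0.5954, 0.0575, 0.1282]
orientation: [3.141, 0.0, 1.971]
ft_force: [-0.3, -0.6, 0.3]
opening: 0.0482
grasp_force: 0.5
```

Request:
{"method": "arm_command", "body": {"deltas": "0.046 0.02 0 0 0 0 110; 0 0 0 0 0 0 110"}}

```text
t: 12.83
tcp_pos: [0.5971, 0.0583, 0.1281]
orientation: [3.141, 0.0, 1.971]
ft_force: [-1.9, -0.1, -0.1]
opening: 0.0487
grasp_force: 0.5
```

Request:
{"method": "arm_command", "body": {"deltas": "0.046 0.02 0 0 0 0 110; 0 0 0 0 0 0 110"}}

```text
t: 13.0
tcp_pos: [0.5989, 0.0591, 0.1281]
orientation: [3.141, 0.0, 1.971]
ft_force: [-0.9, -0.0, -0.5]
opening: 0.0484
grasp_force: 0.6
```

Request:
{"method": "arm_command", "body": {"deltas": "0.046 0.02 0 0 0 0 110; 0 0 0 0 0 0 110"}}

```text
t: 13.17
tcp_pos: [0.6008, 0.0599, 0.1281]
orientation: [3.141, 0.0, 1.971]
ft_force: [-0.9, -0.8, 0.2]
opening: 0.0488
grasp_force: 0.6
```

Request:
{"method": "arm_command", "body": {"deltas": "0.046 0.02 0 0 0 0 110; 0.046 0.02 0 0 0 0 110; 0 0 0 0 0 0 110"}}

```text
t: 13.42
tcp_pos: [0.6046, 0.0615, 0.1282]
orientation: [3.141, 0.0, 1.971]
ft_force: [-0.5, -0.9, -0.8]
opening: 0.0483
grasp_force: 0.5
```

Request:
{"method": "arm_command", "body": {"deltas": "0.046 0.02 0 0 0 0 110; 0 0 0 0 0 0 110"}}

```text
t: 13.58
tcp_pos: [0.6063, 0.0623, 0.1281]
orientation: [3.141, 0.0, 1.971]
ft_force: [-1.1, -0.7, -0.2]
opening: 0.0486
grasp_force: 0.5
```

Request:
{"method": "arm_command", "body": {"deltas": "0.046 0.02 0 0 0 0 110; 0 0 0 0 0 0 110"}}

```text
t: 13.75
tcp_pos: [0.6077, 0.0629, 0.128]
orientation: [-3.141, 0.0, 1.971]
ft_force: [-2.6, -1.8, 0.2]
opening: 0.0486
grasp_force: 1.0
```

Request:
{"method": "arm_command", "body": {"deltas": "0.03 0.013 0 0 0 0 110; 0 0 0 0 0 0 110"}}

```text
t: 13.92
tcp_pos: [0.608, 0.0631, 0.1278]
orientation: [-3.139, 0.0, 1.971]
ft_force: [-4.2, -2.7, 1.3]
opening: 0.0484
grasp_force: 2.4
```

Request:
{"method": "arm_command", "body": {"deltas": "0.03 0.013 0 0 0 0 110; 0 0 0 0 0 0 110"}}

```text
t: 14.08
tcp_pos: [0.6082, 0.0632, 0.1276]
orientation: [-3.137, 0.0, 1.971]
ft_force: [-6.6, -3.5, 3.0]
opening: 0.0484
grasp_force: 3.9
```

Request:
{"method": "arm_command", "body": {"deltas": "0.03 0.013 0 0 0 0 110; 0 0 0 0 0 0 110; 0 0 0 0 0 0 110"}}

```text
t: 14.33
tcp_pos: [0.6085, 0.0633, 0.1274]
orientation: [-3.136, 0.0, 1.97]
ft_force: [-9.7, -4.7, 3.5]
opening: 0.0483
grasp_force: 5.4
```

Request:
{"method": "arm_command", "body": {"deltas": "-0.092 -0.039 0 0 0 0 110; -0.092 -0.039 0 0 0 0 110; -0.092 -0.039 0 0 0 0 110; -0.092 -0.039 0 0 0 0 110; 0 0 0 0 0 0 110"}}

```text
t: 14.75
tcp_pos: [0.5963, 0.0581, 0.1283]
orientation: [3.141, 0.0, 1.971]
ft_force: [0.0, 0.5, 0.3]
opening: 0.0484
grasp_force: 0.0
```

Request:
{"method": "arm_command", "body": {"deltas": "0 0 0.3 0 0 0 110; 0 0 0.6 0 0 0 110; 0 0 0.6 0 0 0 110; 0 0 0.6 0 0 0 110; 0 0 0.6 0 0 0 110"}}

```text
t: 15.17
tcp_pos: [0.5968, 0.0583, 0.2373]
orientation: [3.141, 0.0, 1.971]
ft_force: [-0.2, -0.4, -0.8]
opening: 0.0482
grasp_force: 0.0
```

Request:
{"method": "arm_command", "body": {"deltas": "0 0 0 0 0 0 110; 0 0 0 0 0 0 110; 0 0 0 0 0 0 110"}}

```text
t: 15.42
tcp_pos: [0.5966, 0.0583, 0.2356]
orientation: [-3.142, -0.0, 1.971]
ft_force: [-1.2, -0.2, -0.6]
opening: 0.0488
grasp_force: 0.0
```

```bash
python3 - <<'E'
from h import *
im=save('wrist','f');obs=[]
for c in("scene","side","wrist"):
    if c!="wrist":grab_frame(c)
    M=P(c)
    for n in("ext_breaker","ext_pivot","ext_knob","lathe_knob","sander_knob"):
        for q in spot_point(c,n)[:1]:
            if q["conf"]>.4: obs.append((n,M,np.array(q["centre"])))
x,r=fit(obs);print(np.round(x,3))
for o,e in zip(obs,r):print(o[0],np.round(o[2]),np.round(e,1))
E
```

```text
[0.554 0.04  0.384 0.519]
ext_breaker [283. 217.] [-0.7  0.2]
ext_pivot [286. 206.] [-3.5 -0.6]
ext_knob [301. 188.] [-2.6  2.1]
lathe_knob [305. 172.] [-1.7 -4. ]
ext_breaker [281. 266.] [-3.6 -1.1]
ext_pivot [274. 245.] [ 3.3 -0.1]
ext_knob [258. 214.] [-1.5  0.4]
sander_knob [295. 194.] [ 0.1 -0.3]
ext_breaker [236. 171.] [-0.3  4.3]
ext_pivot [227. 188.] [ 1.4 -0.8]
ext_knob [276. 215.] [-0.5 -2.9]
lathe_knob [280.  81.] [0.7 0.6]
```

View pics/f.png

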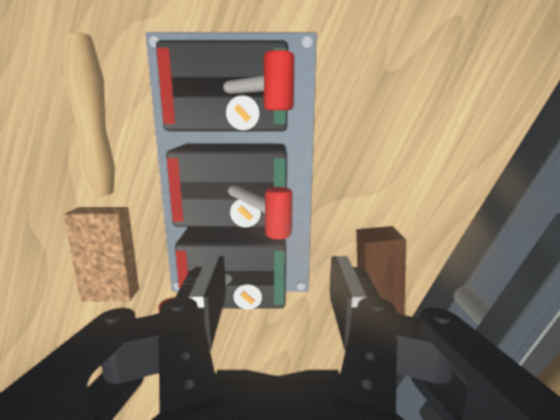

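The tripped knob at (278,213) now lines up with the lathe's on-lever at (279,80). The pointer at (245,213) stands cocked, the other levers and the loose things look unmoved, and the gripper is clear.

```bash
python3 -c "
from station import finish_job
print(finish_job())"
```

```text
the job is handed in; nothing more can be done
None
```

I reset the dust extractor's breaker and handed the job in at about 15 s: the latch is fully cocked (pointer read 0.795 rad), the lever is fully on and released (about 0.52 rad by the camera fit), the highest force I read was about 13 N, and the last wrist picture shows nothing else visibly moved.

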